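# File a cupping card under the clipboard clip

## Task

Take the glass cup that was left on the clipboard and set it down gently in a free place in the black mesh tray, standing mouth down like the others. Pull the treatment card out of its flat pocket and slide it, face up and blue end first, under the clipboard's spring clip until it is fully home against the stop, flat on the board, centred under the clip and square with the board. Leave all the other cups and the jar of balm standing where they are.

Things in the scene. Friction and masses are not known exactly. Their poses are not given: they have to be found in the camera images.
- clipboard: Brown hardboard clipboard, 245 (x) by 165 (y) by 5 mm, screwed down on the worktop. Origin: centre of its underside, on the worktop; x runs along the board towards the steel clip at its head, z up. Its top is 5 mm above the worktop. The clip is 100 mm wide (in y), centred on y = 0, and stands on x = +24 to +122 mm, at most 42 mm above the board's top; the rest of the board (x = -122 to +24 mm) is free, except for the glass cup that stands on it.
- clip_stop (a point): Where the middle of the card's blue end edge comes to lie when the card is fully home: on the front face of the clip's base (the stop), 94 mm from the board's centre along its x, on its centre line, 4.5 mm above the board's top. Axes as the clipboard.
- clip_lip (a point): Middle of the jaw's lip, underside, on the jaw. Shut: 62 mm from the board's centre along x (32 mm before the stop), 1 mm above the board. Before it the jaw flares up at 22 degrees for 36 mm to a mouth 15 mm above the board: a card slid along the board lifts the jaw itself, at 4 to 10 N of push, 2 to 5 N once under the lip. Pressing the card's tail down adds friction and can jam it.
- jaw (a joint): Spring hinge of the clip's jaw, axis across the board 45 mm behind the lip. 0 = shut (as it starts); grows as the lip rises, 0.18 rad when it rests on the card (lip 9 mm above the board). The spring presses the lip down with about 2 N when shut and 3 N on the card.
- card_mid (a point): Centre (half-way up) of the treatment card: stiff plastic, 140 (x) by 56 (y) by 9 mm (a printed card in a stiff plastic frame), 75 g, white with a printed back outline, and a blue head 42 mm long at its +x end. x points to the blue end, z out of the printed face. It starts face up in the pocket, lying on the pocket's floor, with its blue end sticking out about 50 mm.
- card_head (a point): Middle of the edge of the card's blue end, half-way up (70 mm from card_mid along the card's x).
- pocket: Flat grey plastic card pocket fixed on the worktop, 101 (x) by 78 (y) by 19 mm, lid on top, closed at the back. Its x points out of its mouth, z up; the origin lies on the worktop 20 mm in front of the mouth, so the pocket stands on x = -121 to -20 mm. Its floor is 4 mm thick; the card's underside is thus 4 mm above the worktop. Inside it is 66 mm wide and 12 mm high. The card leaves only along +x, after about 90 mm of pull.
- stray_mid (a point): Centre of the glass cup left on the clipboard, to be put in the tray. It stands mouth down: height 68 mm, globe 58 mm in diameter (straight-sided from 33 to 47 mm above its rim), rim 43 mm in diameter. The point lies on its axis 40 mm above the rim it stands on; z up. About 110 g.
- tray: Black tray with a wire-mesh floor, fixed on the worktop: 290 (x) by 206 (y) mm outside, walls 3 mm thick, rim 39 mm above the worktop, floor's top 6 mm above it. Origin: centre of its underside, z up. Five glass cups stand mouth down in it, in three rows of two about 86 mm apart; the sixth place, about x = +86, y = +44 mm, is free.
- balm_mid (a point): Centre of a low amber jar of massage balm with a black lid, standing on the worktop beside the way out of the card pocket: 64 mm in diameter, 48 mm high; the point lies half-way up.
- traycup1_mid (a point): Glass cup standing mouth down in the tray: height 75 mm, globe 64 mm in diameter; the point lies on its axis, 44 mm above its rim.
- traycup2_mid (a point): Glass cup standing mouth down in the tray: height 68 mm, globe 58 mm in diameter; the point lies on its axis, 40 mm above its rim.
- traycup3_mid (a point): Glass cup standing mouth down in the tray: height 58 mm, globe 49 mm in diameter; the point lies on its axis, 34 mm above its rim.
- traycup4_mid (a point): Glass cup standing mouth down in the tray: height 65 mm, globe 55 mm in diameter; the point lies on its axis, 38 mm above its rim.
- traycup5_mid (a point): Glass cup standing mouth down in the tray: height 71 mm, globe 61 mm in diameter; the point lies on its axis, 42 mm above its rim.
- sidecup_mid (a point): Glass cup standing mouth down on the worktop beside the way out of the card pocket: height 58 mm, globe 49 mm in diameter; the point lies on its axis, 34 mm above its rim.
There are look-alikes about, which are no part of the job. Leave any green, pink or red look-alike of the part that bears stray_mid alone.

How it is judged:
At the end, for the whole second after the job is handed in: Card flat and face up on the board (3 deg), blue end under the clip within 6 mm of the stop, 10 mm of the clip's centre line and 5 deg of square, jaw resting on it; the cup from the clipboard stands mouth down on the tray's floor; all released and staying so (x of card_head in the frame of clip_stop between -0.006 and 0.004 m and y of card_head in the frame of clip_stop between -0.01 and 0.01 m and z of card_head in the frame of clip_stop between -0.003 and 0.003 m and angle between the x axis of card_mid and the x axis of clipboard, either way round below 0.09 rad and angle between card_mid's own z axis and vertical below 0.05 rad and value of joint jaw between 0.12 and 0.25 rad and x of stray_mid in the frame of tray between -0.12 and 0.12 m and y of stray_mid in the frame of tray between -0.078 and 0.078 m and z of stray_mid in the frame of tray between 0.042 and 0.05 m and angle between stray_mid's own z axis and vertical below 0.1 rad); the robot touches nothing.
It fails at once if Another cup or the jar of balm is shoved away (more than 20 mm) or tipped over (distance of any of traycup1_mid, traycup2_mid, traycup3_mid, traycup4_mid, traycup5_mid, sidecup_mid, balm_mid from where it was at the start of the episode above 0.02 m or angle between any of traycup1_mid, traycup2_mid, traycup3_mid, traycup4_mid, traycup5_mid, sidecup_mid, balm_mid's own z axis and vertical above 0.35 rad).
It fails at once if The glass cup is dropped or thrown (moves faster than 0.5 m/s with no finger on it) or tipped over ((linear speed of stray above 0.5 m/s and contact force between the fingers and stray below 0.05 N) or angle between stray_mid's own z axis and vertical above 0.7 rad).
It also fails if it takes over 64 s, if anything falls off the work surface, if the arm or the gripper's body presses on something with over 40 N, if the wrist force passes 120 N, or if a joint passes its speed limit or range.

## Robot

A 7-joint arm with a two-finger parallel gripper is mounted at the origin on the work surface. World frame = base frame: x ahead of the robot, y to its left, z up, the work surface at z = 0. Lengths are in m, angles in rad, forces in N, time in s.
With the tool pointing down it reaches from about 0.4 to 0.9 m from the base axis. Payload 5.5 kg.
Tool frame: the origin (TCP) lies midway between the tips of the shut fingers; the grasp point (between the pads) lies 19 mm behind it (tcp_to_grasp is the distance from the TCP to the grasp point, in m); z points along the fingers, y is the direction in which the jaws open and shut (so a half turn about z gives the same grasp; the last joint's range is limited). The gripper opens to 85 mm and grips with 20 to 120 N. Pads are 22 mm wide; open, the fingers measure 114 mm over their backs; the gripper's body (76 mm by 85 mm) begins 54 mm behind the grasp point. The pads swing forward as they close: fully open they stand 13 mm farther back than shut.
Start: joints at [-0.91, 0.501, -0.427, 1.55, 0.221, 1.138, -0.21], TCP at [0.252, 0.599, 0.231] pointing down, gripper open.
Joint ranges: [-2.88, 2.88], [-0.31, 2.03], [-1.54, 1.56], [0.2, 2.42], [-1.41, 4.55], [0.19, 2.02], [-2.57, 2.57]. Speed limits (rad/s): [2.57, 2.57, 3.14, 3.14, 3.14, 3.14, 3.14].

## Interface

Orientations are given as [roll, pitch, yaw] about the fixed x, y, z axes, in that order (R = Rz(yaw) Ry(pitch) Rx(roll)).
In Python, from bench import * gives the robot as it stands.
- The arm moves only by the tool play_rows, never from a script. Its arguments are lists of equal length, an entry for each row: "slide": the shift along the tool's x, y, z in cm, a list of three; "spin": the turn about the tool's z in rad; "hand": the finger opening in cm, from 0 to 8.54. In form: {"slide": [[x, y, z], ...], "spin": [spin, ...], "hand": [hand, ...]}. A call has 1 to 20 rows; each row shifts and turns the commanded pose from where the row before left it, along the tool's axes as they then stand; what a row does not reach is not made up. A row lasts 1/12 s, in which the tool goes at most 41.7 mm and 7.16 degrees, less where a joint would pass 70% of its speed; a pose out of reach is approached as far as the arm can. A call is refused whole if a number of a shift passes 4.17 or a number of a turn 0.125, either way. A call with a gripper value outside its range is refused whole. The fingers move at their own pace and stop on an object; "newtons" is the grip in N (left out, the last holds). Time passes only in rows, so rows that do not move let the fingers close. It gives the time, the measured TCP pose, the force and the opening at its end, in the units of the state.
- sense(): the state, without advancing time (a new reading comes with each control period).
- get_image(name): name is "scene" or "top" or "wrist"; returns the picture (400x640x3 uint8, blue, green, red); there is no depth.
- get_calibration(name): a dict with "fx", "fy", "cx", "cy" (pixels), "R" (3x3) and "t" (3): a world point X has camera coordinates R X + t. Camera axes: x right, y down, z forward; pixel columns grow to the right and rows downward; lengths in m; the calibration is good to about 2 mm. The wrist camera is an equidistant fisheye: a pixel r from the principal point sees the ray r / f radians off the axis. A picture is of the moment at which its call begins: read the wrist's pose just before it. get_calibration takes no time and is no camera call; for the wrist camera it gives the pose at the moment of the call.
- job_done(): hands the job in, once; it reports no verdict.
Trained networks look in the newest picture that a camera, given by its name, has taken for a name from the list of things; names that differ only in an ending like _2 or _b are one class to them, and where a whole thing is asked for, a point or a joint stands for the part that bears it (a point fixed in the world has none). Each returns a list of dicts, best first, with "confidence" (0 to 1); they miss things now and then, are a little off and sometimes report something else, mostly with a low value. They report only what shows in the picture. A call takes as long as a camera call. They do not tell look-alikes from the thing itself.
- cut_out(target, camera): "pixels" (400x640 bool, what is visible of it) and "uv" ([column, row] in pixels, amid what is visible of it).
The state is a dict: "t": time; "joint_positions": joint angles; "qd": joint speeds; "effort": joint torques, N m; "ee_pos": TCP position; "eef_rot": TCP orientation; "force": force on the tool from outside, world axes, zero at the start; "wrist_torque": the same for the moment, N m; "opening": finger opening in m.
Only numpy, scipy, OpenCV 4.12 (cv2) and the standard library are available. Lean on these libraries where they do the work, as an engineer would, in place of code of your own. Each camera call takes 0.05 s, during which the arm holds its last target. There are 200 camera calls.

## Working session

There is one attempt and no reset: what is moved stays moved. The work goes in short steps, Python scripts to look and compute and a tool call to move; the robot and the scene stay as the last step left them, time stands still between calls to the robot, and variables do not carry over. Pictures are saved under pics/ and viewed, about 8 in all and at most 12, crops included, and the job is handed in when it is done.

Besides the shell and the picture viewer there is one more tool, called after "Emit:" by a JSON object that holds its "fn" and its "kwargs". play_rows: Moves the arm, as the interface text tells. Its arguments: {"type":"object","properties":{"slide":{"type":"array"},"spin":{"type":"array"},"hand":{"type":"array"},"newtons":{"type":"number"}},"required":["slide","spin","hand"]}

```bash
mkdir -p pics; ls
python3 - <<'E'
from bench import *
import cv2,numpy as np
for n in("scene","top"):
    im=get_image(n); cv2.imwrite(f"pics/{n}0.png",im)
    c=get_calibration(n); print(n,{k:np.round(v,4).tolist() for k,v in c.items()})
s=sense(); print(s["t"],s["ee_pos"],s["eef_rot"],s["opening"])
E
```

```text
pics
scene {'fx': 476.9102, 'fy': 476.9102, 'cx': 326.2844, 'cy': 198.2309, 'R': [[-0.5594, 0.8289, 0.0065], [0.6769, 0.4613, -0.5736], [-0.4785, -0.3165, -0.8191]], 't': [0.2834, -0.3447, 1.7558]}
top {'fx': 382.3999, 'fy': 382.3999, 'cx': 319.4567, 'cy': 195.5968, 'R': [[0.0122, -0.9998, 0.0125], [-0.9937, -0.0135, -0.1109], [0.111, -0.0111, -0.9938]], 't': [-0.004, 0.5256, 1.0518]}
0.1 [0.25160206 0.598655   0.23035084] [-3.13983210e+00 -5.72167478e-05  2.74383130e+00] 0.08559005001715166
```

View pics/top0.png

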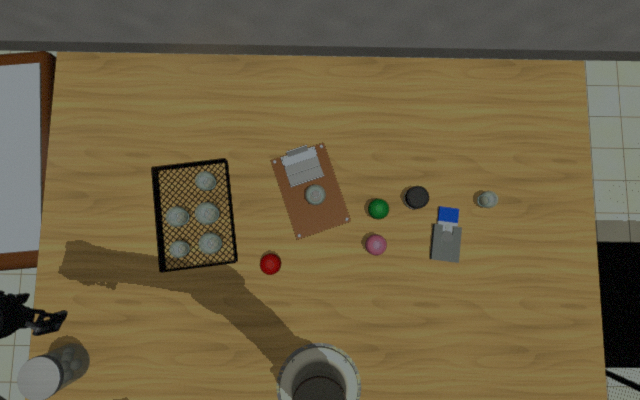

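View pics/scene0.png

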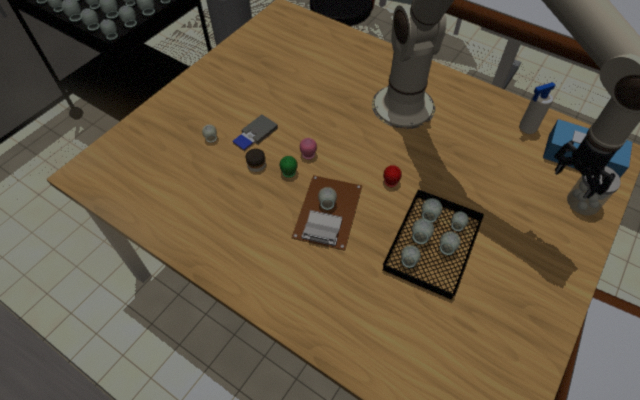

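Top view: tray at (194,215) with the free place at about (175,184), clipboard at (311,190) with its clip up and the stray cup at (315,195). The pocket is at (446,243) with the blue card end at (448,215), the jar at (417,197) and the sidecup at (487,200). The scene view agrees, and the red, green and pink look-alikes stand between these parts.

```bash
cat > h.py <<'E'
from bench import *
import cv2,numpy as np
from scipy.optimize import least_squares
def ray(c,uv):
    d=np.array([(uv[0]-c["cx"])/c["fx"],(uv[1]-c["cy"])/c["fy"],1.])
    if c.get("fish"):
        a=d[:2]; r=np.hypot(*a); d=np.r_[a/r*np.sin(r),np.cos(r)] if r>0 else d
    R=np.array(c["R"]); t=np.array(c["t"]).ravel()
    return -R.T@t, R.T@d
def onz(c,uv,z):
    o,d=ray(c,uv); return o+d*(z-o[2])/d[2]
def cal(n):
    c=dict(get_calibration(n)); c["fish"]=n=="wrist"; return c
def rect(c,m,z):
    ct=max(cv2.findContours(m.astype(np.uint8),0,2)[0],key=cv2.contourArea).reshape(-1,2)
    P=np.array([onz(c,p,z)[:2] for p in ct],np.float32)*1000
    (x,y),(w,h),a=cv2.minAreaRect(P); return np.round([x,y,w,h,a],1)
E
python3 - <<'E'
from h import *
names=["stray_mid","traycup1_mid","balm_mid","sidecup_mid","tray","clipboard","pocket","card_mid","jaw"]
zz=dict(stray_mid=.045,traycup1_mid=.046,balm_mid=.024,sidecup_mid=.034,tray=.039,clipboard=.005,pocket=.019,card_mid=.013,jaw=.03)
for cam in("top","scene"):
    get_image(cam); c=cal(cam)
    for n in names:
        for r in cut_out(n,cam)[:7]:
            if r["confidence"]<.3: continue
            m=r["pixels"]; uv=r["uv"]
            print(cam,n,round(r["confidence"],2),np.round(uv,1),m.sum(),np.round(onz(c,uv,zz[n])[:2]*1000), rect(c,m,zz[n]) if n in("tray","clipboard","pocket","card_mid","jaw") else "")
E
```

```text
top stray_mid 0.86 [375.4 208.3] 308 [ 490. -153.] 
top stray_mid 0.7 [317.7 196. ] 355 [523.   8.] 
top stray_mid 0.62 [269.7 263.5] 368 [336. 136.] 
top stray_mid 0.57 [377.3 242.3] 352 [ 397. -158.] 
top traycup1_mid 0.79 [205.3 213.1] 440 [471. 317.] 
top traycup1_mid 0.72 [171.  209.2] 2542 [480. 412.] 
top balm_mid 0.61 [415.6 196.5] 457 [ 527. -271.] 
top sidecup_mid 0.71 [488.1 195.7] 276 [ 531. -474.] 
top tray 0.8 [161.8 207.2] 1878 [486. 440.] [470.8 350.5 297.6 218.5   7.9]
top clipboard 0.9 [307. 183.] 4623 [565.  39.] [548.6  31.8 257.7 169.4  19.5]
top pocket 0.81 [446.2 242.8] 971 [ 397. -357.] [ 397.8 -356.2   85.8  100.7   83.6]
top pocket 0.65 [306.  188.4] 4588 [547.  41.] [545.9  30.8 252.7 166.6  19.7]
top card_mid 0.89 [443.6 217.5] 422 [ 469. -354.] [ 466.  -364.3   59.1   67.9   82.6]
top card_mid 0.42 [178.8 246.7] 290 [377. 397.] [371.6 396.6  50.5  50.4  46.9]
top card_mid 0.31 [207.  183.5] 319 [558. 326.] [566.6 330.4  55.5  54.4   2.4]
top jaw 0.94 [301.2 166.4] 1151 [608.  56.] [613.3  55.7 104.8  99.7  21. ]
scene stray_mid 0.76 [390.6 173.7] 301 [341
[... 273 characters left out ...]
 
scene balm_mid 0.67 [255.  162.5] 412 [ 536. -262.] 
scene sidecup_mid 0.62 [210.7 133.6] 208 [ 527. -460.] 
scene tray 0.57 [436.3 233.1] 1526 [453. 352.] [477.8 358.5 311.8 213.9   8.9]
scene tray 0.33 [260.7 127.7] 522 [ 413. -334.] [ 416.5 -333.8   94.1  102.7   79.4]
scene clipboard 0.96 [332.  215.3] 3192 [555.  54.] [548.   34.1 247.6 165.5  19.6]
scene pocket 0.66 [261.3 127.5] 527 [ 398. -346.] [ 403.2 -347.5   90.9  108.9   82.9]
scene card_mid 0.81 [242.1 142.5] 260 [ 485. -361.] [ 470.7 -359.5   62.6   74.    83.7]
scene card_mid 0.69 [325.8 215.9] 3178 [572.  42.] [553.   37.8 248.2 164.4  19.9]
scene card_mid 0.55 [435.9 234.2] 2113 [440. 350.] [461.5 354.8 318.7 218.    7.9]
```

Emit:
{"fn": "play_rows", "kwargs": {"slide": [[0,0,0.4],[0,0,0.4],[0,0,0.4],[0,0,0.4],[0,0,0.4],[0,0,0.4]], "spin": [-0.123,-0.123,-0.123,-0.123,-0.123,-0.123], "hand": [8.5,8.5,8.5,8.5,8.5,8.5], "newtons": 25}}

```text
t: 1.6
ee_pos: [0.2518, 0.5993, 0.2072]
eef_rot: [3.142, 0.0, -2.795]
force: [-0.2, -1.5, -1.0]
opening: 0.0851
```

Emit:
{"fn": "play_rows", "kwargs": {"slide": [[-0.32,-3.6,0],[-0.32,-3.6,0],[-0.32,-3.6,0],[-0.32,-3.6,0],[-0.32,-3.6,0],[-0.32,-3.6,0],[-0.32,-3.6,0],[-0.32,-3.6,0],[-0.32,-3.6,0],[-0.32,-3.6,0],[-0.32,-3.6,0],[-0.32,-3.6,0],[-0.32,-3.6,0],[-0.32,-3.6,0],[-0.32,-3.6,0],[-0.32,-3.6,0],[-0.32,-3.6,0],[-0.32,-3.2,0],[0,0,0],[0,0,0]], "spin": [0,0,0,0,0,0,0,0,0,0,0,0,0,0,0,0,0,0,0,0], "hand": [8.5,8.5,8.5,8.5,8.5,8.5,8.5,8.5,8.5,8.5,8.5,8.5,8.5,8.5,8.5,8.5,8.5,8.5,8.5,8.5]}}

```text
t: 3.27
ee_pos: [0.5216, 0.0091, 0.2072]
eef_rot: [-3.141, 0.0, -2.806]
force: [0.0, 1.0, -0.4]
opening: 0.0849
```

```bash
cat >> h.py <<'E'
def rel(p,yaw=None):
    s=sense(); y=s["eef_rot"][2]; d=np.array(p)-s["ee_pos"]
    if yaw is not None:
        sp=-(yaw-y); sp=(sp+np.pi)%(2*np.pi)-np.pi; y=y-sp
    else: sp=0
    print("t %.2f"%s["t"],"pos",np.round(s["ee_pos"]*1000,1),"yaw %.2f deg"%np.degrees(s["eef_rot"][2]),"tilt",np.round(s["eef_rot"][:2],3),"open %.1f"%(s["opening"]*1000),"F",np.round(s["force"],1),
      "\n -> spin %.3f then slide cm"%sp,np.round(100*np.array([d[0]*np.cos(y)+d[1]*np.sin(y),d[0]*np.sin(y)-d[1]*np.cos(y),-d[2]]),2))
E
python3 - <<'E'
from h import *
s=sense();c=cal("wrist"); im=get_image("wrist"); cv2.imwrite("pics/w1.png",im)
print({k:np.round(v,3).tolist() for k,v in c.items()})
for n,z in(("stray_mid",.045),("clipboard",.005),("jaw",.03)):
    for r in cut_out(n,"wrist")[:3]:
        uv=r["uv"]; print(n,round(r["confidence"],2),np.round(uv),np.round(onz(c,uv,z)*1000), r["pixels"].sum(),rect(c,r["pixels"],z))
rel([.522,.012,.026],np.radians(199.6))
E
```

```text
Traceback (most recent call last):
numpy._core._exceptions._UFuncOutputCastingError: Cannot cast ufunc 'multiply' output from dtype('float64') to dtype('bool') with casting rule 'same_kind'
```

View pics/w1.png

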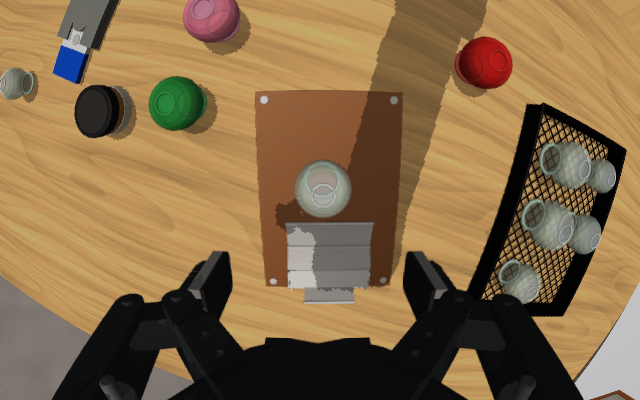

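The wrist view shows the stray cup at (323,188) on the clipboard, the clip between (287,222) and (372,303), the tray on the right, and the card's blue end at (71,62).

Run:
```python
from h import *
c=cal("wrist"); get_image("wrist")
print(c["fx"],c["cx"],c["cy"],np.round(c["R"],3).tolist())
for n,z in(("stray_mid",.045),("clipboard",.005),("jaw",.03),("tray",.039),("balm_mid",.024),("card_mid",.013)):
    for r in cut_out(n,"wrist")[:2]:
        uv=r["uv"]; print(n,round(r["confidence"],2),np.round(uv),np.round(onz(c,uv,z)*1000), r["pixels"].sum(),rect(c,r["pixels"],z))
S=[onz(c,p,.005)[:2]*1000 for p in((264,100),(394,100),(273,281),(383,280))]
print("screws",np.round(S),np.mean(S,0))
rel([.522,.012,.026],np.radians(199.6))
```

```text
309.70691628693146 317.23227223274813 199.70160943750773 [[-0.333, 0.943, 0.0], [0.902, 0.319, 0.291], [0.274, 0.097, -0.957]]
stray_mid 0.87 [176. 103.] [ 488. -155.   45.] 2409 [ 488.  -158.6   63.2   60.5   64.2]
stray_mid 0.75 [482.  63.] [335. 133.  45.] 2350 [334.3 133.2  58.5  73.4  18.9]
clipboard 0.81 [348. 182.] [517.  49.   5.] 25278 [555.3  35.6 272.8 165.9  19.4]
clipboard 0.7 [71. 57.] [ 468. -369.    5.] 1307 [ 462.9 -369.4   68.4   74.1   82.4]
jaw 0.58 [327. 260.] [607.  55.  30.] 6081 [614.   56.  111.2  97.1  19.1]
jaw 0.29 [520. 279.] [558. 335.  30.] 1365 [561.  335.  107.4  52.7  79.6]
tray 0.7 [544. 200.] [442. 294.  39.] 9396 [455.6 342.2 271.4 238.6   7.7]
tray 0.57 [347. 178.] [507.  39.  39.] 25571 [544.6  31.4 246.4 150.2  19.6]
balm_mid 0.92 [100. 113.] [ 528. -273.   24.] 2525 [ 522.6 -274.3   67.7  100.2   20.1]
card_mid 0.6 [71. 57.] [ 468. -360.   13.] 1141 [ 465.1 -361.6   63.2   66.9   82.9]
screws [[460. -72.]
 [411.  64.]
 [673.   4.]
 [625. 141.]] [542.11380794  34.24413315]
t 3.67 pos [520.8  12.5 207.4] yaw -160.40 deg tilt [3.142 0.   ] open 85.3 F [ 0.4 -0.1  0.4] 
 -> spin 0.000 then slide cm [-0.1  -0.08 18.14]
```

Run:
```python
from h import *
c=cal("wrist"); 
print(np.round(onz(c,(323,188.5),.043)*1000))
```

```text
[525.  21.  43.]
```

Emit:
{"fn": "play_rows", "kwargs": {"slide": [[-0.2,0.28,2.6],[-0.2,0.28,2.6],[0,0,2.6],[0,0,0],[0,0,0]], "spin": [0,0,0,0,0], "hand": [8.5,8.5,8.5,8.5,8.5]}}

```text
t: 4.08
ee_pos: [0.5216, 0.0184, 0.1284]
eef_rot: [3.14, -0.003, -2.8]
force: [0.3, 0.6, 0.1]
opening: 0.0848
```

Run:
```python
from h import *
c=cal("wrist"); im=get_image("wrist"); cv2.imwrite("pics/w2.png",im)
for r in cut_out("stray_mid","wrist"):
    m=r["pixels"]; ys,xs=np.nonzero(m); print(round(r["confidence"],2),np.round(r["uv"]),xs.min(),xs.max(),ys.min(),ys.max(),np.round(onz(c,r["uv"],.043)*1000))
rel([.522,.015,.026],np.radians(199.6))
```

```text
0.95 [314. 208.] 275 350 172 249 [524.  17.  43.]
0.84 [519.  51.] 480 554 18 83 [336. 133.  43.]
0.84 [176.  11.] 139 210 0 22 [ 407. -139.   43.]
0.76 [131. 100.] 95 169 66 134 [ 487. -156.   43.]
t 4.18 pos [523.8  18.3 130.6] yaw -160.49 deg tilt [-3.141e+00  2.000e-03] open 84.8 F [ 0.6 -0.2  0.2] 
 -> spin -0.002 then slide cm [ 0.28 -0.25 10.46]
```

View pics/w2.png

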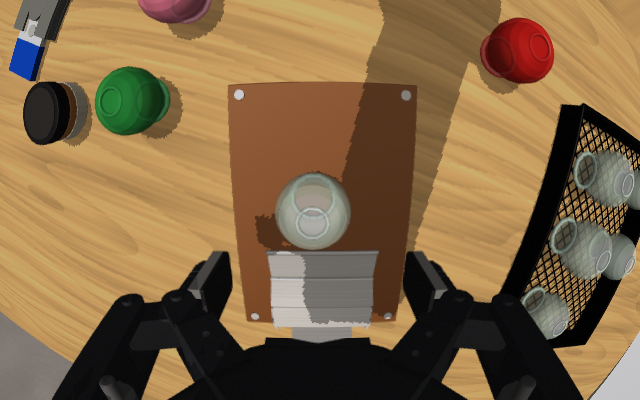

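The cup (313,211) lies between the fingers, at (524,17) mm. Descending to grasp it.

Emit:
{"fn": "play_rows", "kwargs": {"slide": [[0,0,2.5],[0,0,2.5],[0,0,2.5],[0,0,2],[0,0,1],[0,0,0],[0,0,0],[0,0,0],[0,0,0],[0,0,0],[0,0,0],[0,0,0],[0,0,0],[0,0,0]], "spin": [0,0,0,0,0,0,0,0,0,0,0,0,0,0], "hand": [8.5,8.5,8.5,8.5,8.5,8.5,7,6.4,5.8,5.2,5,5,5,5], "newtons": 25}}

```text
t: 5.35
ee_pos: [0.5246, 0.0178, 0.0263]
eef_rot: [-3.14, 0.003, -2.801]
force: [-0.9, -1.3, 5.4]
opening: 0.0568
```

Emit:
{"fn": "play_rows", "kwargs": {"slide": [[0,0,-0.5],[0,0,-1],[0,0,-1.5],[0,0,-1.5],[0,0,-1.5],[0,0,-1.5],[0,0,-1.5],[0,0,-1.5],[0,0,-1],[0,0,-0.5],[0,0,0]], "spin": [0,0.1,0.1,0.1,0.1,0.1,0.1,0.1,0.1,0.1,0.08], "hand": [5,5,5,5,5,5,5,5,5,5,5]}}

```text
t: 6.27
ee_pos: [0.524, 0.0184, 0.1468]
eef_rot: [3.139, 0.003, 2.497]
force: [0.5, -0.5, -1.7]
opening: 0.0562
```

Run:
```python
from h import *
rel([.550,.407,.146])
```

```text
t 6.27 pos [524.   18.4 146.8] yaw 143.07 deg tilt [3.139e+00 3.000e-03] open 56.2 F [ 0.5 -0.5 -1.7] 
 -> spin 0.000 then slide cm [21.27 32.63  0.08]
```

Emit:
{"fn": "play_rows", "kwargs": {"slide": [[0.7,1.1,0],[1.2,1.84,0],[1.7,2.6,0],[1.7,2.6,0],[1.7,2.6,0],[1.7,2.6,0],[1.7,2.6,0],[1.7,2.6,0],[1.7,2.6,0],[1.7,2.6,0],[1.7,2.6,0],[1.7,2.6,0],[1.27,1.95,0],[0.8,1.23,0],[0.4,0.6,0],[0,0,0],[0,0,0],[0,0,0]], "spin": [0,0,0,0,0,0,0,0,0,0,0,0,0,0,0,0,0,0], "hand": [5,5,5,5,5,5,5,5,5,5,5,5,5,5,5,5,5,5]}}

```text
t: 7.77
ee_pos: [0.5473, 0.4059, 0.1444]
eef_rot: [-3.14, 0.001, 2.5]
force: [0.2, -0.3, -1.4]
opening: 0.057
```

Run:
```python
from h import *
c=cal("wrist"); im=get_image("wrist"); cv2.imwrite("pics/w3.png",im)
for n in("tray","traycup1_mid","traycup3_mid"):
  for r in cut_out(n,"wrist"):
    m=r["pixels"]; print(n,round(r["confidence"],2),np.round(r["uv"]),m.sum(),np.round(onz(c,r["uv"],.044)*1000))
rel([.550,.407,.027])
```

```text
tray 0.58 [215. 150.] 21789 [462. 364.  44.]
tray 0.43 [ 26. 391.] 344 [ 515. -424.   44.]
traycup1_mid 0.76 [179. 192.] 4699 [469. 313.  44.]
traycup3_mid 0.56 [174.  48.] 2689 [370. 389.  44.]
t 7.97 pos [547.3 406.7 144.5] yaw 143.24 deg tilt [-3.141  0.   ] open 56.9 F [ 0.3 -0.1 -1.2] 
 -> spin 0.000 then slide cm [-0.19  0.19 11.75]
```

View pics/w3.png

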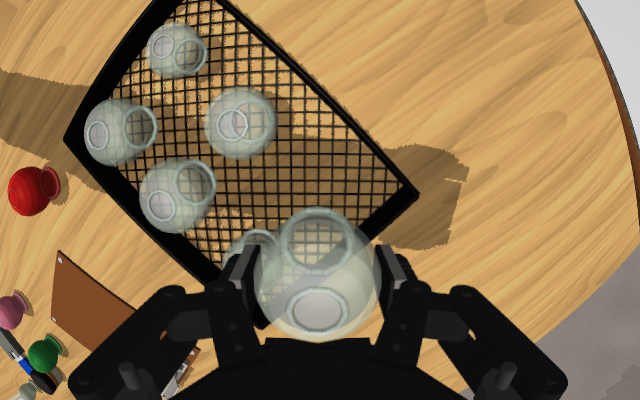

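The held cup is in the fingers. Neighbouring cups are at (240,123) and (250,262), and the tray's outer corner is at (418,195).

Run:
```python
from h import *
c=cal("wrist")
for p,z in(((416,192),.039),((240,123),.045),((178,195),.045),((257,258),.05),((220,5),.039)): print(p,np.round(onz(c,p,z)*1000))
```

```text
(416, 192) [593. 479.  39.]
(240, 123) [459. 396.  45.]
(178, 195) [470. 312.  45.]
(257, 258) [556. 334.  50.]
(220, 5) [366. 442.  39.]
```

Emit:
{"fn": "play_rows", "kwargs": {"slide": [[0,0,1.2],[0,0,2],[0,0,2],[0,0,2],[0,0,1.6],[0,0,1],[0,0,0.7],[0,0,0.4],[0,0,0.3],[0,0,0.2],[0,0,0],[0,0,0]], "spin": [0,0,0,0,0,0,0,0,0,0,0,0], "hand": [5,5,5,5,5,5,5,5,5,5,5,5]}}

```text
t: 8.97
ee_pos: [0.5472, 0.4085, 0.031]
eef_rot: [3.14, 0.0, 2.502]
force: [-0.3, -0.2, -0.8]
opening: 0.0571
```

Emit:
{"fn": "play_rows", "kwargs": {"slide": [[0,0,0.15],[0,0,0.1],[0,0,0.1],[0,0,0]], "spin": [0,0,0,0], "hand": [5,5,5,5]}}

```text
t: 9.3
ee_pos: [0.5469, 0.4083, 0.0274]
eef_rot: [3.141, 0.0, 2.502]
force: [-1.2, 0.1, 2.6]
opening: 0.057
```

Emit:
{"fn": "play_rows", "kwargs": {"slide": [[0,0,0],[0,0,0],[0,0,0],[0,0,0],[0,0,0],[0,0,-0.8],[0,0,-2],[0,0,-3],[0,0,-3],[0,0,-3],[0,0,-3],[0,0,-2]], "spin": [0,0,0,0,0,0,0,0,0,0,0,0], "hand": [5.8,6.1,6.4,6.7,6.7,6.7,6.7,6.7,6.7,6.7,6.7,6.7]}}

```text
t: 10.3
ee_pos: [0.5478, 0.4089, 0.1991]
eef_rot: [3.137, 0.001, 2.502]
force: [-0.2, 0.1, 0.1]
opening: 0.0675
```

Run:
```python
from h import *
c=cal("wrist"); get_image("wrist")
for n in("stray_mid","traycup2_mid"):
  for r in cut_out(n,"wrist"):
    print(n,round(r["confidence"],2),np.round(r["uv"]),r["pixels"].sum(),np.round(onz(c,r["uv"],.046)*1000))
rel([.45,-.36,.195],np.radians(173.3))
```

```text
stray_mid 0.94 [ 57. 179.] 1679 [337. 148.  46.]
stray_mid 0.89 [ 24. 295.] 862 [ 390. -129.   46.]
stray_mid 0.67 [102. 292.] 4678 [488.  77.  46.]
stray_mid 0.6 [314. 181.] 2902 [543. 409.  46.]
stray_mid 0.55 [ 59. 336.] 805 [ 489. -130.   46.]
traycup2_mid 0.71 [317. 180.] 2777 [544. 412.  46.]
traycup2_mid 0.59 [254. 121.] 2914 [461. 399.  46.]
t 10.45 pos [548.1 409.2 198.2] yaw 143.34 deg tilt [3.136e+00 2.000e-03] open 67.1 F [-0.2 -1.  -0.1] 
 -> spin -0.523 then slide cm [  0.77 -77.54   0.32]
```

Emit:
{"fn": "play_rows", "kwargs": {"slide": [[0,0,0],[0,0,0],[0,0,0],[0,0,0],[0,0,0]], "spin": [-0.105,-0.105,-0.105,-0.105,-0.103], "hand": [7.2,7.2,7.2,7.2,7.2]}}

```text
t: 10.87
ee_pos: [0.546, 0.4074, 0.1933]
eef_rot: [-3.14, -0.002, 3.03]
force: [0.4, -0.8, 0.3]
opening: 0.072
```

Emit:
{"fn": "play_rows", "kwargs": {"slide": [[0.04,-3.9,0],[0.04,-3.9,0],[0.04,-3.9,0],[0.04,-3.9,0],[0.04,-3.9,0],[0.04,-3.9,0],[0.04,-3.9,0],[0.04,-3.9,0],[0.04,-3.9,0],[0.04,-3.9,0],[0.04,-3.9,0],[0.04,-3.9,0],[0.04,-3.9,0],[0.04,-3.9,0],[0.04,-3.9,0],[0.04,-3.9,0],[0.04,-3.9,0],[0.04,-3.9,0],[0.04,-3.9,0],[0.04,-3.4,0]], "spin": [0,0,0,0,0,0,0,0,0,0,0,0,0,0,0,0,0,0,0,0], "hand": [7.2,7.2,7.2,7.2,7.2,7.2,7.2,7.2,7.2,7.2,7.2,7.2,7.2,7.2,7.2,7.2,7.2,7.2,7.2,7.2]}}

```text
t: 12.53
ee_pos: [0.4467, -0.363, 0.1937]
eef_rot: [3.141, -0.002, 3.023]
force: [0.1, 0.1, 0.3]
opening: 0.0721
```

Emit:
{"fn": "play_rows", "kwargs": {"slide": [[0,0,0],[0,0,0],[0,0,0]], "spin": [0,0,0], "hand": [7.2,7.2,7.2]}}

```text
t: 12.78
ee_pos: [0.4479, -0.3597, 0.1936]
eef_rot: [3.14, -0.002, 3.025]
force: [0.3, 0.1, -0.5]
opening: 0.0721
```

Run:
```python
from h import *
c=cal("wrist"); im=get_image("wrist"); cv2.imwrite("pics/w4.png",im)
for n,z in(("pocket",.019),("card_mid",.013),("balm_mid",.024),("sidecup_mid",.034)):
  for r in cut_out(n,"wrist")[:2]:
    print(n,round(r["confidence"],2),np.round(r["uv"]),r["pixels"].sum(),np.round(onz(c,r["uv"],z)*1000),rect(c,r["pixels"],z))
rel([.45,-.36,.195],np.radians(173.3))
```

```text
pocket 0.78 [314. 125.] 6801 [ 390. -356.   19.] [ 394.1 -356.2   78.3  101.4   84.2]
card_mid 0.91 [314. 194.] 2758 [ 464. -364.   13.] [ 460.1 -364.4   57.    73.7   82.7]
card_mid 0.26 [315. 126.] 6933 [ 392. -355.   13.] [ 395.  -355.9   80.7  104.3   84.3]
balm_mid 0.79 [406. 232.] 2577 [ 517. -267.   24.] [ 521.2 -265.3   79.    71.6   80.8]
balm_mid 0.35 [572. 209.] 10737 [523.  -9.  24.] [556.3  17.5 288.3 162.4  19.9]
sidecup_mid 0.62 [221. 245.] 832 [ 504. -473.   34.] [ 509.7 -472.8   40.9   57.6    2.1]
t 13.03 pos [ 449.1 -359.2  194.7] yaw 173.44 deg tilt [ 3.141 -0.   ] open 72.1 F [-0.5  0.7 -0.1] 
 -> spin 0.002 then slide cm [-0.1  -0.07 -0.03]
```

View pics/w4.png

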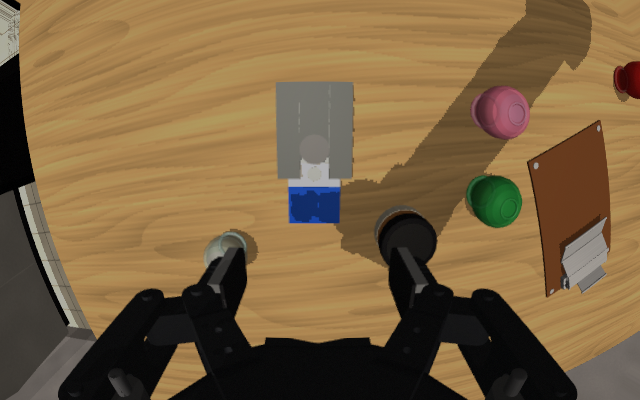

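The pocket is at (314,130), the card's blue head spans cols 289–341 with its edge at row 223. The jar (407,238) and sidecup (227,248) both stand about 100 mm off the card's axis.

Run:
```python
from h import *
c=cal("wrist")
for p in((289,223),(341,223),(289,188),(341,188)): print(np.round(onz(c,p,.013)*1000,1))
rel([.463,-.364,0.01])
```

```text
[ 496.4 -396.3   13. ]
[ 503.1 -338.1   13. ]
[ 456.1 -390.6   13. ]
[ 462.5 -334.4   13. ]
t 13.03 pos [ 449.1 -359.2  194.7] yaw 173.44 deg tilt [ 3.141 -0.   ] open 72.1 F [-0.5  0.7 -0.1] 
 -> spin 0.000 then slide cm [-1.44 -0.31 18.47]
```

Emit:
{"fn": "play_rows", "kwargs": {"slide": [[-0.9,-0.12,3],[-0.85,-0.12,3],[0,0,3.5],[0,0,3.5],[0,0,2.5],[0,0,1.5],[0,0,0.8],[0,0,0.5],[0,0,0.3],[0,0,0.2],[0,0,0],[0,0,0]], "spin": [0,0,0,0,0,0,0,0,0,0,0,0], "hand": [7,7,7,7,7,7,7,7,7,7,7,7]}}

```text
t: 14.03
ee_pos: [0.4664, -0.3656, 0.0079]
eef_rot: [-3.141, 0.002, 3.025]
force: [0.1, -0.6, -0.1]
opening: 0.0699
```

Run:
```python
from h import *
c=cal("wrist"); im=get_image("wrist"); cv2.imwrite("pics/w5.png",im)
rel([.466,-.364,0.00])
```

```text
t 14.08 pos [ 466.3 -365.6    7.8] yaw 173.30 deg tilt [-3.141e+00  2.000e-03] open 70.1 F [-0.7  0.5  0.5] 
 -> spin 0.000 then slide cm [0.05 0.16 0.78]
```

View pics/w5.png

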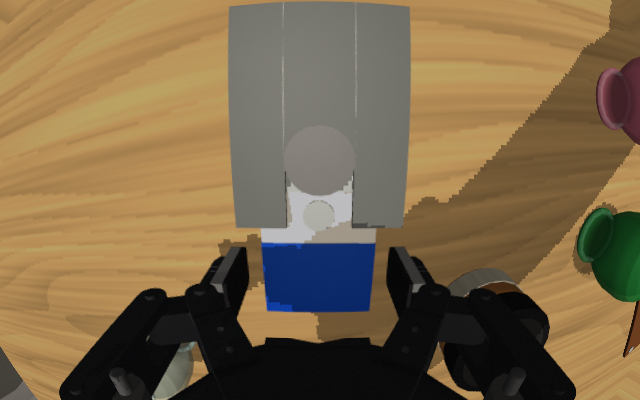

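The fingers straddle the blue head (cols 265–375, rows 243–311) symmetrically, so I go lower and close.

Emit:
{"fn": "play_rows", "kwargs": {"slide": [[0,0,0.3],[0,0,0.3],[0,0,0.2],[0,0,0],[0,0,0],[0,0,0],[0,0,0],[0,0,0],[0,0,0],[0,0,0]], "spin": [0,0,0,0,0,0,0,0,0,0], "hand": [7,7,7,6.4,5.9,5.5,5,5,5,5], "newtons": 40}}

```text
t: 14.92
ee_pos: [0.4655, -0.3651, -0.0011]
eef_rot: [3.141, -0.0, 3.025]
force: [-1.1, 1.0, 2.1]
opening: 0.0549
```

Emit:
{"fn": "play_rows", "kwargs": {"slide": [[-0.4,0,0],[-0.8,0,0],[-1,0,0],[-1,0,0],[-1,0,0],[-1,0,0],[-1,0,0],[-1,0,0],[-1,0,0],[-0.8,0,0],[-0.6,0,0],[-0.4,0,0],[0,0,0]], "spin": [0,0,0,0,0,0,0,0,0,0,0,0,0], "hand": [5,5,5,5,5,5,5,5,5,5,5,5,5]}}

```text
t: 16.0
ee_pos: [0.5661, -0.3766, -0.0013]
eef_rot: [3.142, 0.001, 3.026]
force: [0.2, 0.2, -0.5]
opening: 0.055
```

Run:
```python
from h import *
c=cal("wrist"); im=get_image("wrist"); cv2.imwrite("pics/w6.png",im)
for n,z in(("pocket",.019),("card_mid",.013)):
  for r in cut_out(n,"wrist")[:2]:
    print(n,round(r["confidence"],2),np.round(r["uv"]),r["pixels"].sum(),np.round(onz(c,r["uv"],z)*1000),rect(c,r["pixels"],z))
rel([.466,-.364,0.00])
```

```text
card_mid 0.79 [318. 168.] 36977 [ 517. -370.   13.] [ 527.8 -371.9   57.2  141.    83.5]
card_mid 0.63 [320.   4.] 2018 [ 447. -361.   13.] [ 445.9 -362.3   81.5    7.8   83.4]
t 16.15 pos [ 564.3 -376.9   -1.4] yaw 173.29 deg tilt [ 3.142e+00 -1.000e-03] open 54.7 F [ 0.1 -1.3 -1.6] 
 -> spin 0.000 then slide cm [ 9.91  0.13 -0.14]
```

View pics/w6.png

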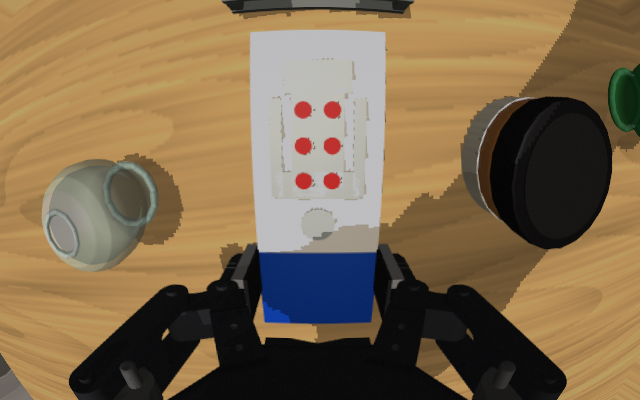

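The card is fully out, face up: tail edge at row 31 clear of the pocket at row 12, still held by the blue head. Lift, turn to the board's yaw and carry.

Emit:
{"fn": "play_rows", "kwargs": {"slide": [[0,0,-0.5],[0,0,-1.2],[0,0,-1.8],[0,0,-1.8],[0,0,-1.8],[0,0,-1.8],[0,0,-1.2],[0,0,-0.9],[0,0,0],[0,0,0],[0,0,0]], "spin": [0,0,0,0,0,-0.08,-0.09,-0.1,-0.1,-0.089,0], "hand": [5,5,5,5,5,5,5,5,5,5,5]}}

```text
t: 17.07
ee_pos: [0.5649, -0.3774, 0.1106]
eef_rot: [-3.14, 0.001, -2.797]
force: [-0.4, -0.2, -0.6]
opening: 0.0548
```

Run:
```python
from h import *
rel([.5289,.0285,.1],np.radians(199.6))
```

```text
t 17.07 pos [ 564.9 -377.4  110.6] yaw -160.25 deg tilt [-3.14e+00  1.00e-03] open 54.8 F [-0.4 -0.2 -0.6] 
 -> spin 0.003 then slide cm [-10.22  39.45   1.06]
```

Emit:
{"fn": "play_rows", "kwargs": {"slide": [[-0.35,1.35,0],[-0.6,2.3,0],[-0.75,2.9,0],[-0.75,2.9,0],[-0.75,2.9,0],[-0.75,2.9,0],[-0.75,2.9,0],[-0.75,2.9,0],[-0.75,2.9,0],[-0.75,2.9,0],[-0.75,2.9,0],[-0.75,2.9,0],[-0.75,2.9,0],[-0.6,2.3,0],[-0.42,1.6,0],[0,0,0],[0,0,0],[0,0,0]], "spin": [0.003,0,0,0,0,0,0,0,0,0,0,0,0,0,0,0,0,0], "hand": [5,5,5,5,5,5,5,5,5,5,5,5,5,5,5,5,5,5]}}

```text
t: 18.57
ee_pos: [0.5297, 0.0285, 0.109]
eef_rot: [-3.141, -0.0, -2.804]
force: [-0.2, -0.3, -1.3]
opening: 0.0548
```

Run:
```python
from h import *
c=cal("wrist"); im=get_image("wrist"); cv2.imwrite("pics/w7.png",im)
rel([.5289,.0285,.01],np.radians(199.6))
```

```text
t 18.62 pos [529.8  27.9 108.9] yaw -160.71 deg tilt [-3.141 -0.   ] open 54.9 F [ 0.9 -0.7 -1. ] 
 -> spin -0.005 then slide cm [0.07 0.09 9.89]
```

View pics/w7.png

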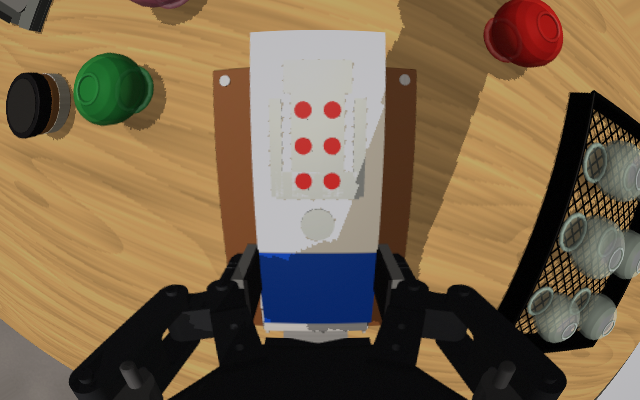

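The card hangs level with its centre line at col 317. The board's rear screws are at (224,80) and (404,79).

Run:
```python
from h import *
c=cal("wrist"); s=sense(); zt=s["ee_pos"][2]+.0145
a=np.radians(19.6);B=np.array([[np.cos(a),np.sin(a)],[-np.sin(a),np.cos(a)]])
O=np.array([.543,.0335])
f=lambda p,z: np.round(B@(onz(c,p,z)[:2]-O)*1000,1)
print("screws",f((224,80),.005),f((404,79),.005))
print("tail corners",f((251,32),zt),f((385,32),zt),"head",f((263,322),zt),f((371,322),zt))
print("tcp",np.round(B@(s["ee_pos"][:2]-O)*1000,1))
```

```text
screws [-115.1  -75. ] [-114.8   69.7]
tail corners [-122.7  -27.2] [-122.5   28.4] head [ 18.  -29.2] [18.2 28.3]
tcp [-14.3  -0.9]
```

Emit:
{"fn": "play_rows", "kwargs": {"slide": [[0,-0.1,1],[0,0,2],[0,0,2],[0,0,2],[0,0,1.5],[0,0,1],[0,0,0.5],[0,0,0.3],[0,0,0.2],[0,0,0.1],[0,0,0],[0,0,0]], "spin": [-0.005,0,0,0,0,0,0,0,0,0,0,0], "hand": [5,5,5,5,5,5,5,5,5,5,5,5]}}

```text
t: 19.62
ee_pos: [0.531, 0.0283, 0.0034]
eef_rot: [-3.141, 0.001, -2.797]
force: [0.1, -0.4, -0.4]
opening: 0.0545
```

Emit:
{"fn": "play_rows", "kwargs": {"slide": [[0,0,0.1],[0,0,0.1],[0,0,0],[0,0,0]], "spin": [0,0,0,0], "hand": [5,5,5,5]}}

```text
t: 19.95
ee_pos: [0.5308, 0.0284, 0.0013]
eef_rot: [-3.141, 0.001, -2.797]
force: [-0.1, -0.4, 3.4]
opening: 0.0546
```

Emit:
{"fn": "play_rows", "kwargs": {"slide": [[0,0,0],[0,0,0],[0,0,0],[0,0,0],[0,0,-1],[1,0,-1],[2,0,0],[2,0,0],[1.4,0,0],[0.8,0,0],[0,0,1],[0,0,0.9],[0,0,0],[0,0,0]], "spin": [0,0,0,0,0,0,0,0,0,0,0,0,0,0], "hand": [5.8,6.3,6.8,7,7,7,7,7,7,7,7,7,7,7]}}

```text
t: 21.12
ee_pos: [0.4629, 0.0045, 0.0009]
eef_rot: [3.141, -0.001, -2.797]
force: [-0.4, -0.2, 0.6]
opening: 0.0699
```

Run:
```python
from h import *
c=cal("wrist"); im=get_image("wrist"); cv2.imwrite("pics/w8.png",im)
rel([.5289,.0285,.01],np.radians(199.6))
```

```text
t 21.17 pos [463.1   4.5   1.2] yaw -160.24 deg tilt [ 3.141 -0.   ] open 70.2 F [ 1.1 -0.7 -0.6] 
 -> spin 0.003 then slide cm [-7.    0.05 -0.88]
```

View pics/w8.png

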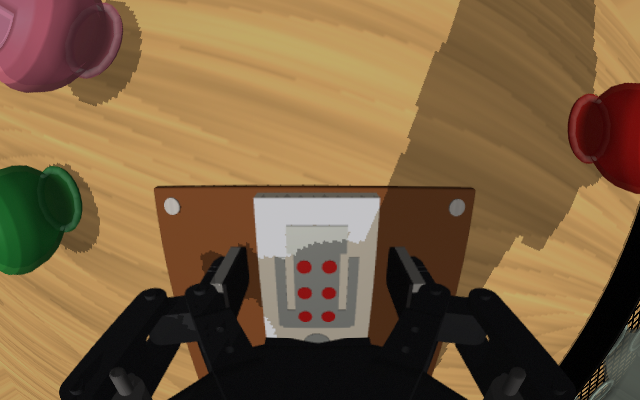

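The card lies flat on the board (tail row 197, cols 254–380, centre 317 against 314.5 for the screws), with the fingers beside it near the tail.

Emit:
{"fn": "play_rows", "kwargs": {"slide": [[0,0,-0.15],[0,0,0],[0,0,0],[0,0,0],[0,0,0],[0,0,0],[0,0,0],[0,0,0]], "spin": [0,0,0,0,0,0,0,0], "hand": [6.6,6.1,5.7,5.4,5,5,5,5], "newtons": 50}}

```text
t: 21.83
ee_pos: [0.463, 0.0041, 0.004]
eef_rot: [-3.141, 0.001, -2.797]
force: [-1.4, -0.0, 5.7]
opening: 0.0541
```

Emit:
{"fn": "play_rows", "kwargs": {"slide": [[-0.4,0,0],[-0.6,0,0],[-0.6,0,0],[-0.6,0,0],[-0.5,0,0],[-0.5,0,0],[-0.5,0,0],[-0.5,0,0],[0,0,0]], "spin": [0,0,0,0,0,0,0,0,0], "hand": [5,5,5,5,5,5,5,5,5]}}

```text
t: 22.58
ee_pos: [0.4904, 0.0138, 0.0031]
eef_rot: [3.14, -0.024, -2.799]
force: [-30.1, -9.3, 44.6]
opening: 0.0543
```

Emit:
{"fn": "play_rows", "kwargs": {"slide": [[0.6,0,-0.05],[0.6,0,-0.05],[0.4,0,0],[0,0,0],[0,0,0]], "spin": [0,0,0,0,0], "hand": [5,5,5,5,5]}}

```text
t: 23.0
ee_pos: [0.4874, 0.0128, 0.0043]
eef_rot: [3.142, 0.0, -2.797]
force: [-0.8, -0.7, -0.3]
opening: 0.0543
```

Run:
```python
from h import *
c=cal("wrist"); im=get_image("wrist"); cv2.imwrite("pics/w9.png",im)
rel([.5289,.0285,.003],np.radians(199.6))
im=get_image("top"); cv2.imwrite("pics/t9.png",cv2.resize(im[130:250,250:370],None,fx=5,fy=5))
```

```text
t 23.05 pos [487.4  12.9   4.2] yaw -160.28 deg tilt [3.141 0.   ] open 54.2 F [-0.9 -0.4 -0.1] 
 -> spin 0.002 then slide cm [-4.44  0.08  0.12]
```

View pics/w9.png

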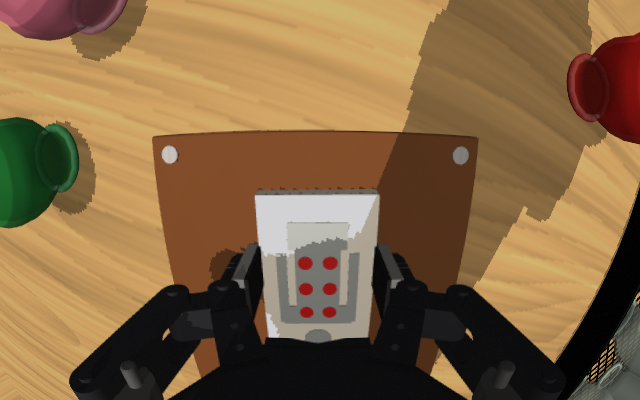

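The tail is now at row 193, so the card has reached the clip's flare. It jammed because the push also pressed down, so I lift a little and push in small steps while watching the force.

Emit:
{"fn": "play_rows", "kwargs": {"slide": [[0,0,-0.1],[-0.2,0,0],[-0.2,0,0],[-0.2,0,0],[0,0,0]], "spin": [0,0,0,0,0], "hand": [5,5,5,5,5]}}

```text
t: 23.52
ee_pos: [0.4913, 0.0146, 0.0047]
eef_rot: [3.141, -0.003, -2.797]
force: [-5.1, -2.2, -0.7]
opening: 0.0543
```

Emit:
{"fn": "play_rows", "kwargs": {"slide": [[-0.2,0,0],[-0.2,0,0],[-0.2,0,0],[0,0,0]], "spin": [0,0,0,0], "hand": [5,5,5,5]}}

```text
t: 23.85
ee_pos: [0.4962, 0.0165, 0.0045]
eef_rot: [3.141, -0.004, -2.797]
force: [-6.2, -2.3, 0.6]
opening: 0.0542
```

Emit:
{"fn": "play_rows", "kwargs": {"slide": [[-0.2,0,-0.02],[-0.2,0,-0.02],[-0.2,0,0],[-0.2,0,0],[-0.2,0,0],[0,0,0]], "spin": [0,0,0,0,0,0], "hand": [5,5,5,5,5,5]}}

```text
t: 24.35
ee_pos: [0.5069, 0.0202, 0.0052]
eef_rot: [3.141, -0.002, -2.797]
force: [-2.7, -1.1, -1.8]
opening: 0.0541
```

Emit:
{"fn": "play_rows", "kwargs": {"slide": [[-0.25,0,0.02],[-0.25,0,0],[-0.25,0,0],[-0.25,0,0],[-0.25,0,0],[-0.25,0,0],[-0.25,0,0],[-0.25,0,0],[0,0,0]], "spin": [0,0,0,0,0,0,0,0,0], "hand": [5,5,5,5,5,5,5,5,5]}}

```text
t: 25.1
ee_pos: [0.5275, 0.0273, 0.0056]
eef_rot: [-3.142, 0.001, -2.797]
force: [-2.6, -1.1, -2.6]
opening: 0.0544
```

Emit:
{"fn": "play_rows", "kwargs": {"slide": [[-0.2,0,0.03],[-0.2,0,0.02],[-0.2,0,0],[0,0,0]], "spin": [0,0,0,0], "hand": [5,5,5,5]}}

```text
t: 25.43
ee_pos: [0.5328, 0.0292, 0.0051]
eef_rot: [-3.142, 0.001, -2.797]
force: [-2.2, -0.8, -1.0]
opening: 0.0543
```

Emit:
{"fn": "play_rows", "kwargs": {"slide": [[-0.15,0,0],[-0.15,0,0],[0,0,0]], "spin": [0,0,0], "hand": [5,5,5]}}

```text
t: 25.68
ee_pos: [0.5334, 0.0295, 0.0045]
eef_rot: [3.141, -0.003, -2.798]
force: [-5.7, -2.3, -0.8]
opening: 0.0543
```

Emit:
{"fn": "play_rows", "kwargs": {"slide": [[-0.15,0,0],[-0.15,0,0],[0,0,0]], "spin": [0,0,0], "hand": [5,5,5]}}

```text
t: 25.93
ee_pos: [0.5334, 0.0296, 0.0037]
eef_rot: [3.141, -0.009, -2.798]
force: [-11.2, -2.9, 0.6]
opening: 0.0542
```

Firmly at the stop: 11 N and no more travel. I ease off the push, release and rise.

Emit:
{"fn": "play_rows", "kwargs": {"slide": [[0.25,0,0],[0.2,0,0],[0,0,0],[0,0,0],[0,0,0],[0,0,0],[0,0,-0.5],[0,0,-1.5],[0,0,-2.5],[0,0,-3],[1.5,0,-3],[2.5,0,-3],[2.5,0,-3],[2,0,-2],[0,0,0],[0,0,0]], "spin": [0,0,0,0,0,0,0,0,0,0,0,0,0,0,0,0], "hand": [5,5,5.6,6,6.4,6.8,6.8,6.8,6.8,6.8,6.8,6.8,6.8,6.8,6.8,6.8]}}

```text
t: 27.27
ee_pos: [0.4547, 0.0004, 0.192]
eef_rot: [-3.14, 0.005, -2.798]
force: [-0.4, 0.4, -0.0]
opening: 0.0683
```

Run:
```python
from h import *
c=cal("wrist"); im=get_image("wrist")
t=get_image("top"); t=cv2.resize(t[135:285,140:380],None,fx=3.33,fy=3.33,interpolation=cv2.INTER_CUBIC)[:300]
o=np.zeros((600,800,3),np.uint8); o[:300,:t.shape[1]]=t[:300,:800]; o[300:,:480]=cv2.resize(im,(480,300))
cv2.imwrite("pics/w10.png",im); np.save("/tmp/c.npy",c,allow_pickle=True)
for n,z in(("card_mid",.014),("jaw",.03),("clipboard",.005)):
  for r in cut_out(n,"wrist")[:2]:
    print(n,round(r["confidence"],2),np.round(r["uv"]),r["pixels"].sum(),rect(c,r["pixels"],z))
rel([.53,.03,.2])
```

```text
card_mid 0.65 [318. 249.] 3283 [537.   31.4  89.   56.7  20.4]
card_mid 0.6 [543. 323.] 1093 [556.5 453.1 148.9  55.2  67.2]
jaw 0.93 [317. 310.] 4278 [612.6  56.5  92.4 104.1  19.8]
clipboard 0.59 [311. 217.] 22062 [551.3  34.4 266.3 166.   19.6]
t 27.52 pos [453.7   1.3 189. ] yaw -160.23 deg tilt [ 3.141e+00 -1.000e-03] open 68.0 F [-0.4  0.6 -1.1] 
 -> spin 0.000 then slide cm [-8.15  0.12 -1.1 ]
```

View pics/w10.png

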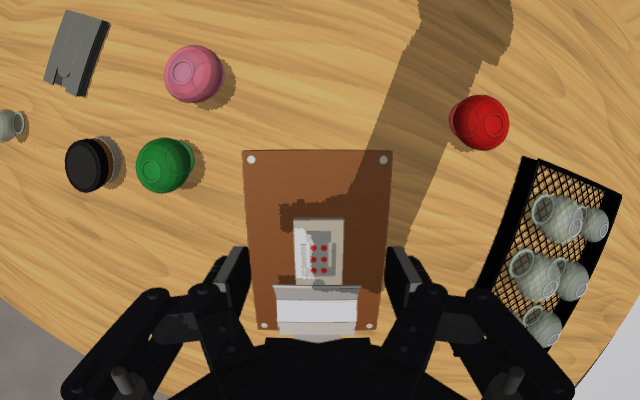

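The card lies on the board with its tail edge at row 218 (cols 294–344) and its head under the clip (cols 274–359). Board screws are at (251,160), (384,160), (264,326) and (370,326).

Run:
```python
from h import *
c=cal("wrist")
S=np.array([onz(c,p,.005)[:2] for p in((251,160),(384,160),(264,326),(370,326))]);O=S.mean(0)
d=(S[2]+S[3]-S[0]-S[1]); a=np.arctan2(d[1],d[0]); B=np.array([[np.cos(a),np.sin(a)],[-np.sin(a),np.cos(a)]])
print("O",O*1000,"yaw",np.degrees(a))
for p in((294,218),(344,218),(293,283),(342,283),(274,287),(359,287)): print(p,np.round(B@(onz(c,p,.014)[:2]-O)*1000,1))
get_image("scene");get_image("top")
for cam in("scene","top"):
    cc=cal(cam)
    for n in("traycup1_mid","stray_mid","sidecup_mid","balm_mid","card_mid"):
        for r in cut_out(n,cam)[:6]:
            if r["confidence"]>.4: print(cam,n,round(r["confidence"],2),np.round(r["uv"]),np.round(onz(cc,r["uv"],.045)[:2]*1000))
```

```text
O [539.65693078  33.11163438] yaw 19.66565956447779
(294, 218) [-49.  -25.6]
(344, 218) [-49.2  29.2]
(293, 283) [ 34.7 -29.1]
(342, 283) [34.6 29.9]
(274, 287) [ 41.1 -52.5]
(359, 287) [40.8 51. ]
scene traycup1_mid 0.82 [422. 234.] [484. 321.]
scene stray_mid 0.89 [392. 174.] [341. 139.]
scene stray_mid 0.86 [438. 265.] [547. 403.]
scene stray_mid 0.83 [290. 165.] [ 494. -151.]
scene stray_mid 0.64 [308. 149.] [ 404. -142.]
scene sidecup_mid 0.53 [210. 134.] [ 536. -455.]
scene balm_mid 0.58 [254. 161.] [ 544. -254.]
scene card_mid 0.6 [331. 208.] [558.  50.]
top traycup1_mid 0.85 [205. 212.] [473. 317.]
top stray_mid 0.9 [379. 208.] [ 492. -163.]
top stray_mid 0.89 [179. 186.] [545. 394.]
top stray_mid 0.86 [376. 245.] [ 390. -154.]
top stray_mid 0.72 [270. 262.] [340. 136.]
top sidecup_mid 0.77 [486. 199.] [ 521. -463.]
top balm_mid 0.65 [418. 200.] [ 517. -271.]
top card_mid 0.44 [419. 198.] [ 521. -275.]
```

Vision puts the tail at -49 mm (ideal -46, uncertainty about 3 mm), centred and square. As a check I nudge the tail with shut fingers, moving slowly and watching the force.

Emit:
{"fn": "play_rows", "kwargs": {"slide": [[0,0,2],[0,0,3],[0,0,3],[0,0,3],[0,0,2.5],[0,0,2],[0,0,1.2],[0,0,0.7],[0,0,0.5],[0,0,0.2],[0,0,0],[-0.5,0,0],[-0.8,0,0],[-0.7,0,0],[-0.4,0,0],[0,0,0]], "spin": [0,0,0,0,0,0,0,0,0,0,0,0,0,0,0,0], "hand": [5,3,1,0,0,0,0,0,0,0,0,0,0,0,0,0]}}

```text
t: 29.45
ee_pos: [0.4784, 0.0096, 0.0096]
eef_rot: [-3.141, 0.003, -2.797]
force: [-0.9, 0.5, -0.5]
opening: 0.0002
```

Emit:
{"fn": "play_rows", "kwargs": {"slide": [[-0.3,0,0],[-0.3,0,0],[0,0,0]], "spin": [0,0,0], "hand": [0,0,0]}}

```text
t: 29.7
ee_pos: [0.4825, 0.0112, 0.0091]
eef_rot: [-3.142, 0.001, -2.797]
force: [0.5, -0.1, 0.2]
opening: -0.0003
```

Emit:
{"fn": "play_rows", "kwargs": {"slide": [[-0.2,0,0],[-0.2,0,0],[0,0,0]], "spin": [0,0,0], "hand": [0,0,0]}}

```text
t: 29.95
ee_pos: [0.486, 0.0124, 0.009]
eef_rot: [3.142, 0.0, -2.797]
force: [-0.3, 0.4, 0.8]
opening: 0.0002
```

Emit:
{"fn": "play_rows", "kwargs": {"slide": [[-0.15,0,0],[-0.15,0,0],[0,0,0]], "spin": [0,0,0], "hand": [0,0,0]}}

```text
t: 30.2
ee_pos: [0.4885, 0.0133, 0.009]
eef_rot: [3.142, -0.0, -2.797]
force: [-0.4, 0.6, -0.7]
opening: -0.0002
```

Emit:
{"fn": "play_rows", "kwargs": {"slide": [[-0.15,0,0],[-0.15,0,0],[0,0,0]], "spin": [0,0,0], "hand": [0,0,0]}}

```text
t: 30.45
ee_pos: [0.4887, 0.0134, 0.0085]
eef_rot: [3.141, -0.005, -2.798]
force: [-5.4, -2.4, 4.4]
opening: -0.0001
```

Emit:
{"fn": "play_rows", "kwargs": {"slide": [[-0.15,0,0],[-0.15,0,0],[0,0,0]], "spin": [0,0,0], "hand": [0,0,0]}}

```text
t: 30.7
ee_pos: [0.4888, 0.0135, 0.0081]
eef_rot: [3.141, -0.01, -2.798]
force: [-10.8, -3.0, 9.0]
opening: -0.0002
```

The card is solidly at the stop: 11 N, no movement, tail at about -47 mm. I back off, rise clear, take a last check and hand in.

Emit:
{"fn": "play_rows", "kwargs": {"slide": [[0.5,0,0],[0.8,0,0],[0.8,0,0],[0.8,0,-0.5],[0,0,-2],[0,0,-3],[0,0,-3],[0,0,-3],[0,0,-3],[0,0,-3],[0,0,-1],[0,0,0],[0,0,0]], "spin": [0,0,0,0,0,0,0,0,0,0,0,0,0], "hand": [0,0,0,0,0,0,0,0,0,0,0,0,0]}}

```text
t: 31.78
ee_pos: [0.4667, 0.0053, 0.1942]
eef_rot: [-3.141, 0.001, -2.798]
force: [-0.1, -0.2, -1.0]
opening: -0.0001
```

Run:
```python
from h import *
im=get_image("wrist"); cv2.imwrite("pics/w11.png",im)
rel([.5,0,.2])
```

```text
t 31.83 pos [465.9   5.3 193.2] yaw -160.28 deg tilt [ 3.141e+00 -1.000e-03] open -0.1 F [ 0.1 -0.5 -1.3] 
 -> spin 0.000 then slide cm [-3.03 -1.65 -0.68]
```

Run:
```python
from h import *
c=cal("wrist"); get_image("wrist")
for n,z in(("card_mid",.014),("stray_mid",.046)):
  for r in cut_out(n,"wrist")[:5]:
    print(n,round(r["confidence"],2),np.round(onz(c,r["uv"],z)*1000),rect(c,r["pixels"],z))
job_done()
```

```text
card_mid 0.7 [514.  26.  14.] [520.5  25.3  51.3  55.5  19.8]
stray_mid 0.81 [539. 393.  46.] [543.4 403.  131.8  59.2  70. ]
stray_mid 0.71 [ 483. -156.   46.] [ 486.2 -157.5   57.6   72.7   18.6]
stray_mid 0.7 [332. 137.  46.] [334.4 133.3  55.2  72.1  23.6]
stray_mid 0.61 [ 390. -151.   46.] [ 389.6 -150.7   64.3   59.6   58.4]
stray_mid 0.31 [550. 308.  46.] [551.6 317.  107.6  46.1  78.3]
the job is handed in; nothing more can be done
```

The cup is in the tray and the card is under the clip. I handed the job in at about 32 s of the 64 s allowed; no verdict was given.

- **Cup:** It was set down mouth down in the free tray place, with about 2.6 N of contact, then released. Just after release the camera put it at about (544, 411) mm, as planned. The last looks read 394–403 mm in y, within the cameras' scatter.
- **Card:** It is face up, blue end first, under the clip. Two separate pushes of about 11 N, one gripping the card and one with shut fingers on its tail, moved it no further. The tail lay at about -47 mm on the board (-46 is ideal), which puts the blue end about 1 mm short of the stop. The camera showed it about 1–2 mm off the centre line and within 0.2° of square.
- **Jam on the way in:** The first push jammed at the clip's flare with about 54 N on the wrist, so I backed off, lifted slightly and pushed in small steps.
- **Other cups and the jar:** None of them was touched. The detections before and after agree within camera error for the jar, the side cup and the one tray cup I rechecked; I did not remeasure the other four tray cups.
- **Checks that disagreed or failed:** One visual estimate put the tail at -49 mm, against -47 mm by touch. I never measured the jaw angle directly. I could not view the last picture because the picture limit was reached, so the final check was by numbers only.

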